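Bring the magnifier and lamp onto a guitar tuner

ROBOT

A 7-joint arm with a two-finger parallel gripper is mounted at the origin on the work surface. World frame = base frame: x ahead of the robot, y to its left, z up, the work surface at z = 0. Lengths are in m, angles in degrees, forces in N, time in s.
With the tool pointing down it reaches from about 0.4 to 0.875 m from the base axis. Payload 19.3 kg.
Tool frame: the origin (TCP) lies midway between the tips of the shut fingers; the grasp point (between the pads) lies 19 mm behind it; z points along the fingers, y is the line along which they close (so a half turn about z gives the same grasp; the last joint's range is limited). The gripper opens to 85 mm and grips with 20 to 120 N. Pads are 22 mm wide; open, the fingers measure 114 mm over their backs; the gripper's body (76 mm by 85 mm) begins 54 mm behind the grasp point. The pads swing forward as they close: fully open they stand 13 mm farther back than shut.
Start: joints at [61.753, 29.874, -2.08, 91.645, 1.215, 58.505, -6.463], TCP at [0.256, -0.57, 0.231] pointing down, gripper open.
Joint ranges: [-166.77, 166.77], [-17.47, 122.26], [-85.68, 81.53], [9.62, 139.38], [-72.42, 252.41], [9.2, 110.78], [-144.41, 144.41]. Speed limits (degrees/s): [108.29, 108.29, 136.94, 136.94, 172.46, 172.46, 172.46].

INTERFACE

Orientations are given as [roll, pitch, yaw] about the fixed x, y, z axes, in that order (R = Rz(yaw) Ry(pitch) Rx(roll)).
In Python, from rig import bot, imaging, order, cut_out, spot_point gives the robot as it stands.
- The arm moves only by the tool carry_out, never from a script. Its argument "increments" is text: rows parted by semicolons, each of 6 numbers parted by spaces: the shift along the world's x, y, z normalised to -1 to 1, where 1 is 0.02 m, then the turn, a rotation vector about the world's x, y, z normalised to -1 to 1, where 1 is 6 degrees. A call has exactly 5 rows; each row shifts and turns the commanded pose from where the row before left it; what a row does not reach is not made up. A row lasts 1/12 s, in which the tool goes at most 41.7 mm and 7.16 degrees, less where a joint would pass 70% of its speed; a pose out of reach is approached as far as the arm can. A call with a number of a shift or a turn outside -1 to 1 is refused whole. A call with a gripper value outside its range is refused whole. "grip" is the opening, from 0 (shut) to 1 (fully open), set as the call begins (left out, the last holds). The fingers move at their own pace and stop on an object; "newtons" is the grip in N (left out, the last holds). Time passes only in rows, so rows that do not move let the fingers close, or fill a call up. It gives the time, the measured TCP pose, the force, the opening and the grip force at its end, in the units of the state.
- bot.state(): the state, without advancing time (a new reading comes with each control period).
- imaging.read_camera(name): name is "scene" or "top" or "wrist"; returns the picture (400x640x3 uint8, red, green, blue); there is no depth.
- imaging.calibration(name): a dict with "intrinsics" (3x3 intrinsics, pixels), "origin" and "attitude" of the camera in the world. Camera axes: x right, y down, z forward; pixel columns grow to the right and rows downward; lengths in m; the calibration is good to about 2 mm. A picture is of the moment at which its call begins: read the wrist's pose just before it. calibration takes no time and is no camera call; for the wrist camera it gives the pose at the moment of the call.
- order.job_done(): hands the job in; it is judged then, once.
Trained networks look in the newest picture that a camera, given by its name, has taken for a name from the list of things; names that differ only in an ending like _2 or _b are one class to them, and where a whole thing is asked for, a point or a joint stands for the part that bears it (a point fixed in the world has none). Each returns a list of dicts, best first, with "confidence" (0 to 1); they miss things now and then, are a little off and sometimes report something else, mostly with a low value. They report only what shows in the picture. A call takes as long as a camera call. They do not tell look-alikes from the thing itself.
- cut_out(camera, thing): "region" (400x640 bool, what is visible of it) and "extent" ([left, top, right, bottom] in pixels, round what is visible of it).
- spot_point(camera, thing): "location" ([column, row] in pixels: a listed point, or the origin of a listed thing).
The state is a dict: "time": time; "joints": joint angles; "qvel": joint speeds; "tau": joint torques, N m; "tcp_pos": TCP position; "tool_rot": TCP orientation; "wrist_force": force on the tool from outside, world axes, zero at the start; "torque": the same for the moment, N m; "finger_gap": finger opening in m; "grip_force": force on a finger pad.
Only numpy, scipy, OpenCV 4.12 (cv2) and the standard library are available. Lean on these libraries where they do the work, as an engineer would, in place of code of your own. Each camera call takes 0.05 s, during which the arm holds its last target. There are 200 camera calls.

TASK

Get the guitar tuning machine on the bench ready to be inspected: with a closed fingertip, gently push the magnifier's arm round until its lens is centred over the tuning machine, and push the little lamp's arm round until the lamp points straight at the tuning machine. Only push the two arms, never pinch them, leave the tuning machine and everything else on the bench where they are, and finish with the hand clear.

Things in the scene. Friction and masses are not known exactly. Their poses are not given: they have to be found in the camera images.
- magnifier_pivot (a point): Upright turning axis of the magnifier, 161 mm above the bench, on a fixed stand (round foot 104 mm across, post top 194 mm up). A level aluminium bar (14 mm wide, 22 mm high, 150 to 172 mm above the bench), bare from 20 to 180 mm from the axis, runs out to the lens. It turns with slight friction (about 0.2 N m) and stays where left.
- lens_center (a point): Centre of the magnifier's lens (clear disc in a black ring, 116 mm across outside, 155 to 167 mm above the bench), 240 mm from magnifier_pivot at the same height; the bar runs on the line from magnifier_pivot to this point.
- magnifier (a joint): Angle of the magnifier's arm about its post, rad, growing anticlockwise seen from above; 0 is the middle of its range, stops at -1.3 and 1.3.
- lamp_pivot (a point): Upright turning axis of the small lamp, 161 mm above the bench, on a second fixed stand (round foot 104 mm across, post top 194 mm up). A level dark steel bar (14 mm wide, 22 mm high, 150 to 172 mm above the bench), bare from 20 to 90 mm from the axis, carries the grey hood. It turns with slight friction (about 0.15 N m) and stays where left.
- lamp_head (a point): Point in the lamp's hood, 135 mm from lamp_pivot at the same height; its x axis is the lamp's level pointing direction, straight out along the bar from lamp_pivot through this point. The hood is 56 mm across at its mouth, reaches 155 mm from the axis, and looks slightly downwards.
- lamp (a joint): Angle of the lamp's arm about its post, rad, growing anticlockwise seen from above; 0 is the middle of its range, stops at -1.6 and 1.6.
- tuner: The guitar tuning machine, loose on the bench: steel housing 38 x 20 x 18 mm, a steel string post (14 mm across, top 39 mm up) on it, a small white button at one side (+y, to 39 mm from the origin). Origin: centre of the underside. It lies 228 to 252 mm from magnifier_pivot, to either side of the lens; a flat black pickup lies to the other side, a small round knob between.
- pickup: Bystander: black guitar pickup, a flat bar 70 x 38 x 20 mm; leave alone. Origin: centre of its underside.
- dial: Bystander: small black round control knob 30 mm across, 18 mm high; leave alone. Origin: centre of its underside.
- jar: Bystander: glass jar with a metal lid, 64 mm across, 85 mm high. Origin: centre of its underside.
- driver: Bystander: screwdriver 170 mm long lying on the bench.
- blank: Bystander: pale wooden blank 190 x 55 x 22 mm. Origin: centre of its underside.
- sanding_block: Bystander: cork sanding block 70 x 40 x 30 mm. Origin: centre of its underside.
- spray: Bystander: white plastic bottle with a yellow cap, 72 mm across, 200 mm high, standing. Origin: centre of its underside.
- straightedge: Bystander: aluminium straightedge 250 x 30 x 5 mm, flat on the bench. Origin: centre of its underside.
Not all that is in view belongs to the job. There is more than one size of the tuner; the job needs the larger.

How it is judged:
By the outcome, as a careful person would: the job done as asked, in the order asked, and still so for the second after the job is handed in, with the robot touching nothing.
It also fails if it takes over 64 s, if anything falls off the work surface, if the arm or the gripper's body presses on something with over 40 N, if the wrist force passes 120 N, or if a joint passes its speed limit or range.

## Working session

There is one attempt and no reset: what is moved stays moved. The work goes in short steps, Python scripts to look and compute and a tool call to move; the robot and the scene stay as the last step left them, time stands still between calls to the robot, and variables do not carry over. Pictures are saved under pics/ and viewed, at most 10 in all, crops included, and the job is handed in when it is done.

Besides the shell and the picture viewer there is one more tool, called after ">>>" by a JSON object that holds its "op" and its "data". carry_out: Moves the arm, as the interface text tells. Scaled input: -1 to 1 covers 0.02 m each way for a shift and 6 degrees each way for a turn. Its arguments: {"type":"object","properties":{"increments":{"type":"string"},"grip":{"type":"number"},"newtons":{"type":"number"}},"required":["increments"]}

```bash
mkdir -p pics; cat > h.py <<'E'
import numpy as np,cv2
from rig import bot,imaging,order,cut_out,spot_point
def px2w(cam,uv,z):
    c=imaging.calibration(cam);K=np.array(c["intrinsics"]);o=np.array(c["origin"]);R=np.array(c["attitude"])
    if R.shape!=(3,3): print("att",R)
    d=R@np.linalg.solve(K,[uv[0],uv[1],1.]);return o+d*(z-o[2])/d[2]
def w2px(cam,p):
    c=imaging.calibration(cam);q=np.array(c["intrinsics"])@(np.array(c["attitude"]).T@(np.array(p)-np.array(c["origin"])));return q[:2]/q[2]
def save(cam,n):
    im=imaging.read_camera(cam);cv2.imwrite(f"pics/{n}.png",im[:,:,::-1]);return im
E
python3 - <<'E'
from h import *
print(imaging.calibration("top"))
print(imaging.calibration("scene"))
for cam in("top","scene"):
    save(cam,cam+"0")
    for t,z in(("magnifier_pivot",.161),("lens_center",.161),("lamp_pivot",.161),("lamp_head",.161),("tuner",0),("pickup",0),("dial",0),("jar",0),("spray",0)):
        for r in spot_point(cam,t)[:3]: print(cam,t,round(r["confidence"],2),np.round(r["location"]),np.round(px2w(cam,r["location"],z),3))
print(bot.state())
E
```

```text
{'intrinsics': array([[442.51289137,   0.        , 323.12981693],
       [  0.        , 442.51289137, 196.24017921],
       [  0.        ,   0.        ,   1.        ]]), 'origin': array([0.33811055, 0.03941695, 1.27617838]), 'attitude': array([-169.65654637,   -0.49217859,  -90.82134399])}
{'intrinsics': array([[364.49087439,   0.        , 317.95852871],
       [  0.        , 364.49087439, 197.08442499],
       [  0.        ,   0.        ,   1.        ]]), 'origin': array([ 1.14366055, -0.36358809,  0.73333115]), 'attitude': array([-132.35635184,    0.71649567,   55.70175478])}
att [-169.65654637   -0.49217859  -90.82134399]Traceback (most recent call last):
  File "<stdin>", line 7, in <module>
  File "h.py", line 6, in px2w
    d=R@np.linalg.solve(K,[uv[0],uv[1],1.]);return o+d*(z-o[2])/d[2]
                                                                ~^^^
IndexError: invalid index to scalar variable.
```

```bash
cat > h.py <<'E'
import numpy as np,cv2
from scipy.spatial.transform import Rotation
from rig import bot,imaging,order,cut_out,spot_point
def cal(cam):
    c=imaging.calibration(cam)
    return np.array(c["intrinsics"]),np.array(c["origin"]),Rotation.from_euler("xyz",c["attitude"],degrees=True).as_matrix()
def px2w(cam,uv,z):
    K,o,R=cal(cam)
    d=R@np.linalg.solve(K,[uv[0],uv[1],1.]);return o+d*(z-o[2])/d[2]
def w2px(cam,p):
    K,o,R=cal(cam);q=K@(R.T@(np.array(p)-o));return q[:2]/q[2]
def save(cam,n):
    im=imaging.read_camera(cam);cv2.imwrite(f"pics/{n}.png",im[:,:,::-1]);return im
E
python3 - <<'E'
from h import *
for cam in("top","scene"):
    save(cam,cam+"0")
    for t,z in(("magnifier_pivot",.161),("lens_center",.161),("lamp_pivot",.161),("lamp_head",.161),("tuner",0),("pickup",0),("dial",0),("jar",0),("spray",0)):
        for r in spot_point(cam,t)[:3]: print(cam,t,round(r["confidence"],2),np.round(r["location"]),np.round(px2w(cam,r["location"],z),3))
print(bot.state())
E
```

```text
top magnifier_pivot 0.72 [314. 257.] [0.387 0.052 0.161]
top magnifier_pivot 0.55 [233. 201.] [0.532 0.257 0.161]
top lens_center 0.72 [332. 195.] [0.545 0.005 0.161]
top lamp_pivot 0.59 [460. 176.] [ 0.59  -0.329  0.161]
top lamp_head 0.87 [439. 223.] [ 0.468 -0.266  0.161]
top tuner 0.46 [328. 145.] [0.727 0.01  0.   ]
top tuner 0.41 [304. 152.] [0.707 0.079 0.   ]
top pickup 0.89 [313. 255.] [0.4   0.056 0.   ]
top pickup 0.47 [418. 146.] [ 0.722 -0.263  0.   ]
top jar 0.73 [415. 147.] [ 0.716 -0.254  0.   ]
top spray 0.91 [187. 173.] [0.647 0.427 0.   ]
scene magnifier_pivot 0.83 [379. 143.] [0.532 0.249 0.161]
scene lens_center 0.72 [304. 179.] [ 0.548 -0.006  0.161]
scene lens_center 0.7 [282. 272.] [ 0.757 -0.192  0.161]
scene lamp_pivot 0.94 [178. 248.] [ 0.585 -0.336  0.161]
scene lamp_head 0.6 [190. 203.] [ 0.469 -0.268  0.161]
scene tuner 0.76 [368. 244.] [0.699 0.085 0.   ]
scene tuner 0.58 [353. 260.] [ 0.719  0.022 -0.   ]
scene pickup 0.62 [292. 187.] [0.391 0.043 0.   ]
scene pickup 0.38 [378. 144.] [0.367 0.412 0.   ]
scene dial 0.46 [311. 221.] [0.545 0.009 0.   ]
scene jar 0.66 [251. 321.] [ 0.722 -0.263  0.   ]
scene spray 0.87 [443. 188.] [0.661 0.417 0.   ]
{'time': 1.1, 'joints': array([61.75369996, 29.87497371, -2.07900555, 91.64611432,  1.21431906,
       58.50304885, -6.46468116]), 'qvel': array([-0.06603659,  0.09575448, -0.04070016, -0.00350736,  0.06947083,
       -0.10980749, -0.03862242]), 'tau': array([-1.10277066e-03, -9.26865864e+01,  1.97801627e+00, -3.70257390e+01,
        1.81055831e-02,  1.95540306e-03,  3.06910329e-05]), 'tcp_pos': array([ 0.25640716, -0.56996681,  0.23127108]), 'tool_rot': array([-1.79997899e+02,  2.03717519e-04,  2.42190829e+01]), 'wrist_force': array([ 0.00141726, -0.57901366, -0.2989713 ]), 'torque': array([0.04358989, 0.01305385, 0.02587126]), 'grip_force': 0.0, 'finger_gap': 0.08526327515860484}
```

View pics/top0.png

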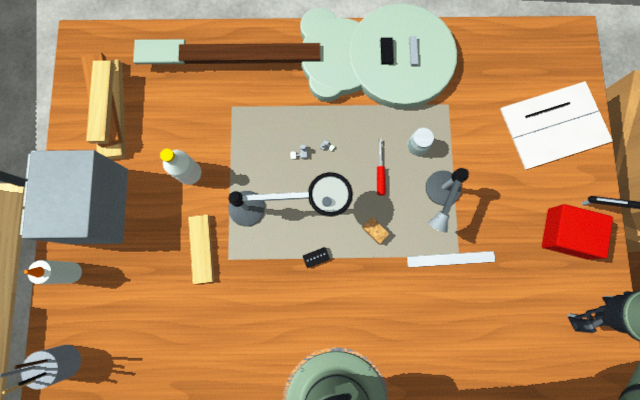

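View pics/scene0.png

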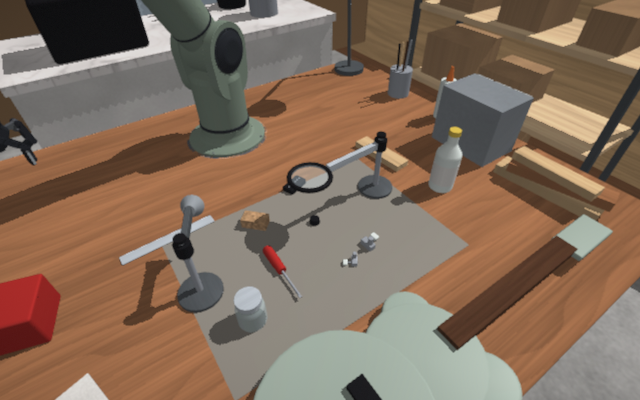

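Two objects could be taken for the tuner: A at top (301,153) / scene (368,241), and B at top (327,146) / scene (351,259). A is about 0.24 m from the magnifier's pivot and B about 0.31 m, so A fits the description. I'll check A's size in one close crop.

```bash
python3 - <<'E'
from h import *
t=cv2.imread("pics/top0.png")[130:170,280:350];s=cv2.imread("pics/scene0.png")[225:275,335:390]
cv2.imwrite("pics/crop.png",np.hstack([cv2.resize(t,(420,300),interpolation=2)[:300],cv2.resize(s,(330,300),interpolation=2)]))
for c in("top","scene"):
    for r in cut_out(c,"tuner")[:4]:print(c,r["confidence"],r["extent"],r["region"].sum(),np.argwhere(r["region"]).mean(0)[::-1])
E
```

```text
top 0.65 [292.4, 145.0, 307.0, 160.6] 131 [301.04580153 152.78625954]
scene 0.55 [343.6, 253.2, 356.6, 266.0] 126 [350.83333333 260.36507937]
scene 0.48 [362.2, 234.7, 379.3, 251.8] 193 [368.87564767 241.77202073]
```

View pics/crop.png

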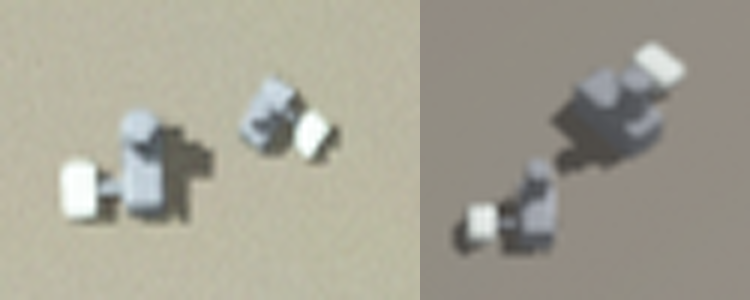

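The crop shows A (left in the top part, upper right in the scene part) clearly larger than B, and A sits at the right distance. So the target is A, with its housing at about top (304,152).

```bash
cat >> h.py <<'E'
def geo(cam,im):
    # lens ring: dark pixels near predicted lens, via spot + ellipse hull
    out={}
    for t in("lens_center","magnifier","lamp_head","lamp"):
        for r in cut_out(cam,t)[:2]:
            e=r["extent"];out.setdefault(t,[]).append((round(r["confidence"],2),np.round(e),int(r["region"].sum())))
    return out
def ring(im,uv,w=34):
    u,v=map(int,uv);g=cv2.cvtColor(im,cv2.COLOR_RGB2GRAY)[v-w:v+w,u-w:u+w]
    m=(g<60).astype(np.uint8);n,l,s,_=cv2.connectedComponentsWithStats(m)
    k=1+s[1:,4].argmax();c=np.argwhere(l==k)[:,::-1].astype(np.int32)
    e=cv2.fitEllipse(cv2.convexHull(c));return np.array(e[0])+[u-w,v-w],e[1]
E
python3 - <<'E'
from h import *
for cam,uv in(("top",(330,194)),("scene",(309,178))):
    im=imaging.read_camera(cam);c,a=ring(im,uv);print(cam,c,a,px2w(cam,c,.161));print(geo(cam,im))
for n,cam,uv in(("magpost","top",(236,199)),("magpost","scene",(381,136)),("lamppost","top",(461,174)),("lamppost","scene",(181,241))):print(n,cam,px2w(cam,uv,.194))
for z in(0,.018):print(px2w("top",(303.8,152),z))
t=cv2.imread("pics/top0.png");s=cv2.imread("pics/scene0.png")
f=lambda i,x,y,w=40:cv2.resize(i[y-w//2:y+w//2,x-w//2:x+w//2],(266,266),interpolation=0)
cv2.imwrite("pics/p.png",np.vstack([np.hstack([f(t,236,199),f(t,455,190,72),f(t,303,152,28)]),np.hstack([f(s,380,145),f(s,187,225,72),f(s,368,242,28)])]))
E
```

```text
top [329.94940567 194.06131744] (43.176795959472656, 43.881473541259766) [0.54695198 0.00935109 0.161     ]
{'lens_center': [(0.61, array([234., 176., 354., 215.]), 1919)], 'magnifier': [(0.95, array([228., 172., 355., 216.]), 2099), (0.71, array([304., 246., 330., 270.]), 340)], 'lamp_head': [(0.92, array([426., 172., 464., 235.]), 596), (0.25, array([425., 169., 468., 233.]), 1556)]}
scene [306.21275711 178.7450943 ] (30.982210159301758, 52.188785552978516) [ 0.54882189 -0.00160732  0.161     ]
{'lens_center': [(0.67, array([282., 138., 388., 197.]), 1902)], 'magnifier': [(0.69, array([290., 135., 389., 194.]), 1734), (0.62, array([284., 134., 394., 197.]), 2630)], 'lamp_head': [(0.78, array([174., 196., 201., 260.]), 883)], 'lamp': [(0.84, array([171., 196., 202., 259.]), 894), (0.67, array([288., 140., 388., 194.]), 1737)]}
magpost top [0.53128131 0.24336978 0.194     ]
magpost scene [0.5475109  0.23945358 0.194     ]
lamppost top [ 0.58792221 -0.32038364  0.194     ]
lamppost scene [ 0.6025555  -0.32630799  0.194     ]
[0.70582081 0.08088926 0.        ]
[0.7006344  0.08030431 0.018     ]
```

View pics/p.png

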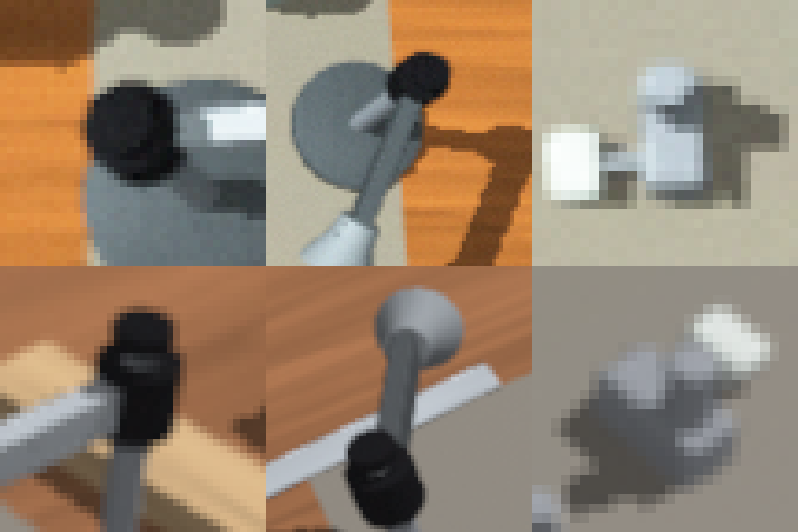

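```bash
python3 - <<'E'
from h import *
def tri(a,b):
    A=[];B=[]
    for cam,uv in(("top",a),("scene",b)):
        K,o,R=cal(cam);d=R@np.linalg.solve(K,[*uv,1.]);d/=np.linalg.norm(d);P=np.eye(3)-np.outer(d,d);A.append(P);B.append(P@o)
    return np.linalg.lstsq(np.vstack(A),np.hstack(B),rcond=None)[0].round(4)
for n,a,b,z in(("mag",(234.8,196.3),(381.4,133),.194),("lamp",(460.1,173.5),(179.7,237.4),.194),("tpost",(303.3,146.6),(365.2,239.2),.039),("lens",(330,194),(310,178),.161)):
    print(n,px2w("top",a,z).round(4),px2w("scene",b,z).round(4),tri(a,b))
print("lampfoot",px2w("top",(443.6,187.6),.005))
for p in((.70,.081),(.703,.081),(.706,.081)):
  for dx in(-.019,.019):
    for dy in(-.01,.01):
      for z in (0,.018): print(p,dx,dy,z,w2px("top",(p[0]+dx,p[1]+dy,z)).round(1),w2px("scene",(p[0]+dx,p[1]+dy,z)).round(1)) if p[0]==.703 else 0
E
```

```text
mag [0.5381 0.2465 0.194 ] [0.537  0.2502 0.194 ] [0.5385 0.2471 0.1956]
lamp [ 0.5892 -0.3182  0.194 ] [ 0.5919 -0.3253  0.194 ] [ 0.5895 -0.3224  0.1901]
tpost [0.7108 0.081  0.039 ] [0.7069 0.067  0.039 ] [0.7078 0.0754 0.036 ]
lens [0.5471 0.0092 0.161 ] [0.5518 0.0076 0.161 ] [0.548  0.0095 0.1575]
lampfoot [ 0.59122711 -0.32908138  0.005     ]
(0.703, 0.081) -0.019 -0.01 0 [307.2 159. ] [359.6 242.9]
(0.703, 0.081) -0.019 -0.01 0.018 [307.  157.4] [360.1 238.4]
(0.703, 0.081) -0.019 0.01 0 [300.4 159.1] [365.5 239.6]
(0.703, 0.081) -0.019 0.01 0.018 [300.2 157.5] [366.1 235.1]
(0.703, 0.081) 0.019 -0.01 0 [307.1 146.7] [369.1 252.3]
(0.703, 0.081) 0.019 -0.01 0.018 [306.9 145. ] [369.6 247.7]
(0.703, 0.081) 0.019 0.01 0 [300.4 146.8] [375.  248.8]
(0.703, 0.081) 0.019 0.01 0.018 [300.1 145.1] [375.7 244.3]
```

>>> {"op": "carry_out", "data": {"increments": "0.35 0.97 0 0 0 -0.1; 0.35 0.97 0 0 0 -0.1; 0.35 0.97 0 0 0 -0.1; 0.35 0.97 0 0 0 -0.1; 0.35 0.97 0 0 0 -0.1", "grip": 0}}

```text
time: 2.12
tcp_pos: [0.2916, -0.4721, 0.2313]
tool_rot: [180.0, -0.0, 21.2]
wrist_force: [0.3, 0.3, 0.1]
finger_gap: 0.0257
grip_force: 0.0
```

>>> {"op": "carry_out", "data": {"increments": "0.35 0.97 0 0 0 -0.1; 0.35 0.97 0 0 0 -0.1; 0.35 0.97 0 0 0 -0.1; 0.35 0.97 0 0 0 -0.1; 0.35 0.97 0 0 0 -0.1"}}

```text
time: 2.53
tcp_pos: [0.3267, -0.3751, 0.2314]
tool_rot: [180.0, -0.0, 18.2]
wrist_force: [1.0, 0.6, 0.2]
finger_gap: 0.0
grip_force: 0.0
```

>>> {"op": "carry_out", "data": {"increments": "0.35 0.97 0 0 0 -0.1; 0.35 0.97 0 0 0 -0.1; 0.35 0.97 0 0 0 -0.1; 0.35 0.97 0 0 0 -0.1; 0.35 0.97 0 0 0 -0.1"}}

```text
time: 2.95
tcp_pos: [0.3617, -0.2781, 0.2315]
tool_rot: [180.0, -0.0, 15.2]
wrist_force: [1.1, -0.1, 0.1]
finger_gap: 0.0001
grip_force: 0.0
```

>>> {"op": "carry_out", "data": {"increments": "0.35 0.97 0 0 0 -0.1; 0.35 0.97 0 0 0 -0.1; 0.35 0.97 0 0 0 -0.1; 0.35 0.97 0 0 0 -0.1; 0.35 0.97 0 0 0 -0.1"}}

```text
time: 3.37
tcp_pos: [0.3967, -0.181, 0.2315]
tool_rot: [180.0, -0.0, 12.2]
wrist_force: [-0.4, -0.3, -0.7]
finger_gap: -0.0002
grip_force: 0.0
```

>>> {"op": "carry_out", "data": {"increments": "0.34 0.96 0 0 0 -0.1; 0.34 0.96 0 0 0 -0.1; 0.34 0.96 0 0 0 -0.1; 0.34 0.96 0 0 0 -0.1; 0.34 0.96 0 0 0 -0.1"}}

```text
time: 3.78
tcp_pos: [0.4307, -0.085, 0.2315]
tool_rot: [180.0, -0.0, 9.2]
wrist_force: [0.2, 0.6, 0.4]
finger_gap: 0.0
grip_force: 0.0
```

>>> {"op": "carry_out", "data": {"increments": "0.34 0.96 0 0 0 -0.1; 0.34 0.96 0 0 0 -0.1; 0.34 0.96 0 0 0 -0.1; 0.34 0.96 0 0 0 -0.1; 0.34 0.96 0 0 0 -0.1"}}

```text
time: 4.2
tcp_pos: [0.4647, 0.011, 0.2314]
tool_rot: [180.0, -0.0, 6.2]
wrist_force: [0.0, 0.4, -0.7]
finger_gap: -0.0003
grip_force: 0.0
```

>>> {"op": "carry_out", "data": {"increments": "0.34 0.96 0 0 0 -0.1; 0.34 0.96 0 0 0 -0.1; 0.34 0.96 0 0 0 -0.1; 0.34 0.96 0 0 0 -0.1; 0.34 0.96 0 0 0 -0.1"}}

```text
time: 4.62
tcp_pos: [0.4987, 0.107, 0.2314]
tool_rot: [-180.0, -0.0, 3.2]
wrist_force: [0.7, -0.8, 0.1]
finger_gap: -0.0002
grip_force: 0.0
```

>>> {"op": "carry_out", "data": {"increments": "0 0 -0.8 0 0 0; 0 0 -0.8 0 0 0; 0 0 -0.8 0 0 0; 0 0 -0.8 0 0 0; 0 0 -0.8 0 0 0"}}

```text
time: 5.03
tcp_pos: [0.4985, 0.1061, 0.1507]
tool_rot: [-180.0, -0.0, 3.2]
wrist_force: [0.8, 0.3, 0.5]
finger_gap: 0.0
grip_force: 0.0
```

```bash
python3 - <<'E'
from h import *
s=bot.state();print(s["tcp_pos"],s["tool_rot"])
a=save("top","a");b=save("scene","b")
cv2.imwrite("pics/ab.png",np.hstack([cv2.resize(a[120:270,200:360],(400,375)),cv2.resize(b[90:290,240:440],(375,375))])[:,:,::-1])
E
```

```text
[0.49846743 0.10605494 0.15066879] [-1.79994488e+02 -1.94042791e-02  3.22153545e+00]
```

View pics/ab.png

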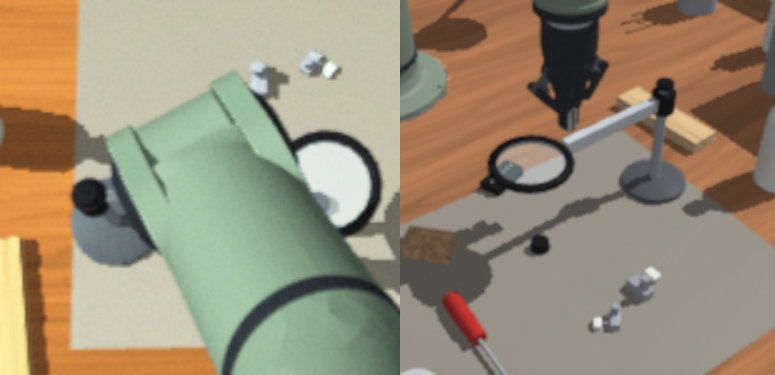

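The finger is shut and behind the bar on the robot's side, with the tuner at crop (258,78) untouched. Next I'll work out the push rows.

```bash
cat >> h.py <<'E'
def plan(P,r,d,th,sgn,pos,yaw0):
    # rows (units) along given angles; sgn +1 ccw
    p=np.array(pos[:2])
    for t in th:
        a=np.radians(t);u=np.array([np.cos(a),np.sin(a)]);n=sgn*np.array([-u[1],u[0]])
        q=np.array(P)+r*u-d*n;y=t+90*sgn;s=(q-p)/.02;print(round(t,1),"%.2f %.2f 0 0 0 %.2f"%(s[0],s[1],((y-yaw0+180)%360-180)/6));p=q;yaw0=y
    print(p)
E
python3 -c "
from h import *
plan((.538,.248),.14,.020,[-87.6],1,(.4985,.106),3.2)
plan((.538,.248),.14,.018,np.arange(-85.6,-49,2.4),1,(.524,.107),2.4)"
```

```text
-87.6 1.27 0.06 0 0 0 -0.13
[0.52388013 0.10728529]
-85.6 0.34 0.00 0 0 0 0.33
-83.2 0.30 -0.01 0 0 0 0.40
-80.8 0.30 0.00 0 0 0 0.40
-78.4 0.30 0.02 0 0 0 0.40
-76.0 0.29 0.03 0 0 0 0.40
-73.6 0.29 0.04 0 0 0 0.40
-71.2 0.29 0.05 0 0 0 0.40
-68.8 0.29 0.06 0 0 0 0.40
-66.4 0.29 0.08 0 0 0 0.40
-64.0 0.28 0.09 0 0 0 0.40
-61.6 0.28 0.10 0 0 0 0.40
-59.2 0.27 0.11 0 0 0 0.40
-56.8 0.27 0.12 0 0 0 0.40
-54.4 0.26 0.13 0 0 0 0.40
-52.0 0.26 0.15 0 0 0 0.40
-49.6 0.25 0.16 0 0 0 0.40
[0.6150291  0.12971848]
```

>>> {"op": "carry_out", "data": {"increments": "0.3 0 0 0 0 0; 0.3 0 0 0 0 0; 0.3 0 0 0 0 0; 0.2 0 0 0 0 0; 0.2 0 0 0 0 0"}}

```text
time: 5.55
tcp_pos: [0.5253, 0.106, 0.1518]
tool_rot: [-180.0, -0.0, 3.2]
wrist_force: [0.2, 0.2, 0.2]
finger_gap: 0.0002
grip_force: 0.0
```

>>> {"op": "carry_out", "data": {"increments": "0.34 0 0 0 0 0.33; 0.3 -0.01 0 0 0 0.4; 0.3 0 0 0 0 0.4; 0.3 0.02 0 0 0 0.4; 0.29 0.03 0 0 0 0.4"}}

```text
time: 5.97
tcp_pos: [0.5554, 0.1068, 0.1515]
tool_rot: [-180.0, 0.0, 14.9]
wrist_force: [-1.6, 1.3, 0.0]
finger_gap: -0.0
grip_force: 0.8
```

>>> {"op": "carry_out", "data": {"increments": "0.29 0.04 0 0 0 0.4; 0.29 0.05 0 0 0 0.4; 0.29 0.06 0 0 0 0.4; 0.29 0.08 0 0 0 0.4; 0.28 0.09 0 0 0 0.4"}}

```text
time: 6.38
tcp_pos: [0.5841, 0.1132, 0.1514]
tool_rot: [-180.0, 0.0, 26.9]
wrist_force: [-3.1, 0.3, 0.6]
finger_gap: -0.0002
grip_force: 0.8
```

>>> {"op": "carry_out", "data": {"increments": "0.28 0.1 0 0 0 0.4; 0.27 0.11 0 0 0 0.4; 0.26 0.12 0 0 0 0.4; 0.2 0.1 0 0 0 0.3; 0.1 0.06 0 0 0 0.2"}}

```text
time: 6.8
tcp_pos: [0.6065, 0.123, 0.1513]
tool_rot: [-180.0, 0.0, 37.1]
wrist_force: [-1.2, -2.4, 1.9]
finger_gap: -0.0001
grip_force: 0.7
```

```bash
python3 - <<'E'
from h import *
s=bot.state();print(s["tcp_pos"],s["tool_rot"],s["wrist_force"])
a=save("top","a2");b=save("scene","b2")
cv2.imwrite("pics/ab2.png",np.hstack([cv2.resize(a[120:270,200:360],(400,375)),cv2.resize(b[90:290,240:440],(375,375))])[:,:,::-1])
E
```

```text
[0.60648894 0.1229938  0.15133261] [-1.79998616e+02  8.80267584e-03  3.70883957e+01] [-1.22669412 -2.3895127   1.86003387]
```

View pics/ab2.png

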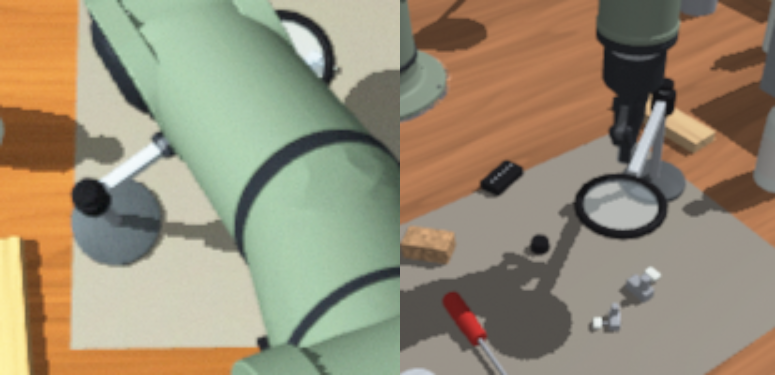

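```bash
python3 - <<'E'
from h import *
im=cv2.imread("pics/b2.png")[:,:,::-1].copy()
for uv in((357.9,199.9),ring(im,(358,200),30)[0]):
    l=px2w("scene",uv,.161);v=l[:2]-[.538,.248];print(uv,l,np.hypot(*v),np.degrees(np.arctan2(v[1],v[0])))
plan((.538,.248),.14,.018,np.arange(-51,-44,1.2),1,(.6065,.123),37.1)
E
```

```text
(357.9, 199.9) [0.68192381 0.05422976 0.161     ] 0.24137309321662836 -53.39669710853806
[357.50038147 199.28662872] [0.67976771 0.05478889 0.161     ] 0.23964268500268324 -53.730822907769955
-51.0 0.28 0.24 0 0 0 0.32
-49.8 0.12 0.08 0 0 0 0.20
-48.6 0.12 0.08 0 0 0 0.20
-47.4 0.12 0.08 0 0 0 0.20
-46.2 0.12 0.09 0 0 0 0.20
-45.0 0.12 0.09 0 0 0 0.20
[0.62426703 0.13627713]
```

>>> {"op": "carry_out", "data": {"increments": "0.14 0.1 0 0 0 0.24; 0.14 0.1 0 0 0 0.24; 0.14 0.1 0 0 0 0.24; 0.14 0.1 0 0 0 0.24; 0.12 0.1 0 0 0 0.2"}}

```text
time: 7.32
tcp_pos: [0.62, 0.1332, 0.1513]
tool_rot: [180.0, -0.0, 44.1]
wrist_force: [-1.8, -1.8, 0.9]
finger_gap: 0.0002
grip_force: 0.8
```

```bash
python3 - <<'E'
from h import *
im=save("scene","b3");uv=w2px("scene",(.703,.076,.161))
c,a=ring(im,uv,34);l=px2w("scene",c,.161);v=l[:2]-[.538,.248];print(uv,c,a,l,np.hypot(*v),np.degrees(np.arctan2(v[1],v[0])),bot.state()["wrist_force"])
E
```

```text
[371.10140167 201.30320375] [368.98943329 201.70600128] (34.67739486694336, 49.792205810546875) [0.70125947 0.0711644  0.161     ] 0.24067505524812288 -47.285955966284256 [-0.13622526  0.91570023 -0.20008793]
```

>>> {"op": "carry_out", "data": {"increments": "0.06 0.06 0 0 0 0.1; 0.06 0.05 0 0 0 0.1; 0.05 0.05 0 0 0 0.1; 0 0 0 0 0 0; 0 0 0 0 0 0"}}

```text
time: 7.78
tcp_pos: [0.623, 0.1365, 0.1513]
tool_rot: [-180.0, -0.0, 45.8]
wrist_force: [-0.4, -0.1, 0.3]
finger_gap: -0.0002
grip_force: 0.0
```

>>> {"op": "carry_out", "data": {"increments": "-0.3 -0.3 0 0 0 0; -0.5 -0.5 0 0 0 0; -0.5 -0.5 0 0 0 0; -0.6 -0.6 0 0 0 0; -0.6 -0.6 0 0 0 0"}}

```text
time: 8.2
tcp_pos: [0.572, 0.0855, 0.1513]
tool_rot: [-180.0, -0.0, 45.8]
wrist_force: [0.6, -0.2, -0.6]
finger_gap: 0.0001
grip_force: 0.0
```

>>> {"op": "carry_out", "data": {"increments": "-0.5 -0.5 0.9 0 0 0; -0.5 -0.8 0.9 0 0 0; -0.5 -0.8 0.9 0 0 0; -0.5 -0.8 0.9 0 0 0; -0.5 -0.8 0.9 0 0 0"}}

```text
time: 8.62
tcp_pos: [0.5218, 0.0112, 0.2421]
tool_rot: [180.0, 0.0, 45.7]
wrist_force: [0.1, -0.5, 0.3]
finger_gap: 0.0001
grip_force: 0.0
```

>>> {"op": "carry_out", "data": {"increments": "-0.4 -1 0 0 0 0.4; -0.4 -1 0 0 0 0.4; -0.4 -1 0 0 0 0.4; -0.4 -1 0 0 0 0.4; -0.4 -1 0 0 0 0.4"}}

```text
time: 9.03
tcp_pos: [0.482, -0.0889, 0.2414]
tool_rot: [180.0, 0.0, 57.9]
wrist_force: [-0.0, -0.2, -0.6]
finger_gap: 0.0002
grip_force: 0.0
```

```bash
python3 - <<'E'
from h import *
for cam in("scene","top"):
    im=save(cam,cam+"4");uv=w2px(cam,(.704,.08,.161))
    c,a=ring(im,uv,32);l=px2w(cam,c,.161);v=l[:2]-[.538,.248];print(uv,c,a,l,np.hypot(*v),np.degrees(np.arctan2(v[1],v[0])))
a=cv2.imread("pics/top4.png");b=cv2.imread("pics/scene4.png")
cv2.imwrite("pics/ab4.png",np.hstack([cv2.resize(a[120:270,200:360],(400,375)),cv2.resize(b[140:290,290:440],(375,375))]))
E
```

```text
[372.71940898 200.86390976] [372.58365631 202.01572037] (35.191524505615234, 50.19831466674805) [0.70677391 0.0772136  0.161     ] 0.24010961462405667 -45.33957434755845
[302.03565664 135.63084722] [302.55431366 134.67426109] (41.31889724731445, 42.549442291259766) [0.70660473 0.07862271 0.161     ] 0.2389900056910572 -45.13096596165294
```

View pics/ab4.png

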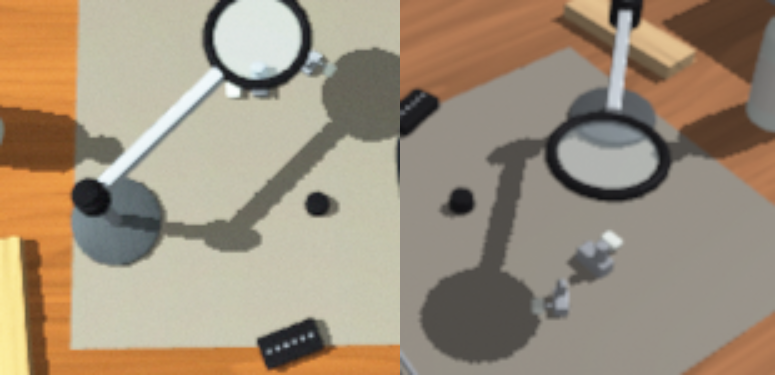

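The lens centre measures about 3 mm from the tuner in both views, and the tuner hasn't moved. Now the lamp.

>>> {"op": "carry_out", "data": {"increments": "0.11 -0.83 0 0 0 0.06; 0.11 -0.83 0 0 0 0.06; 0.11 -0.83 0 0 0 0.06; 0.11 -0.83 0 0 0 0.06; 0.11 -0.83 0 0 0 0.06"}}

```text
time: 9.55
tcp_pos: [0.4938, -0.1712, 0.2414]
tool_rot: [180.0, -0.0, 59.6]
wrist_force: [0.5, 0.1, 0.9]
finger_gap: -0.0002
grip_force: 0.0
```

>>> {"op": "carry_out", "data": {"increments": "0.11 -0.83 0 0 0 0.06; 0.11 -0.83 0 0 0 0.06; 0.11 -0.83 0 0 0 0.06; 0.11 -0.83 0 0 0 0.06; 0.11 -0.83 0 0 0 0.06"}}

```text
time: 9.97
tcp_pos: [0.5049, -0.2542, 0.2413]
tool_rot: [180.0, -0.0, 61.4]
wrist_force: [0.9, -0.3, 0.3]
finger_gap: 0.0002
grip_force: 0.0
```

>>> {"op": "carry_out", "data": {"increments": "0.11 -0.83 0 0 0 0.06; 0.11 -0.83 0 0 0 0.06; 0.11 -0.83 0 0 0 0.06; 0.11 -0.83 0 0 0 0.06; 0.11 -0.83 0 0 0 0.06"}}

```text
time: 10.38
tcp_pos: [0.516, -0.3371, 0.2413]
tool_rot: [180.0, -0.0, 63.2]
wrist_force: [-0.1, 0.2, -0.1]
finger_gap: 0.0
grip_force: 0.0
```

```bash
python3 - <<'E'
from h import *
b=save("scene","b5")
cv2.imwrite("pics/b5c.png",cv2.resize(b[150:350,110:310],(600,600))[:,:,::-1])
P=(.59,-.325)
plan(P,.06,.045,[153.5],-1,bot.state()["tcp_pos"],bot.state()["tool_rot"][2])
plan(P,.06,.018,np.arange(153.5,78,-5),-1,(.516,-.3385),63.5)
E
```

```text
153.5 0.03 0.10 0 0 0 0.08
[ 0.51622504 -0.33850018]
153.5 0.61 1.21 0 0 0 0.00
148.5 0.06 0.27 0 0 0 -0.83
143.5 0.08 0.26 0 0 0 -0.83
138.5 0.10 0.25 0 0 0 -0.83
133.5 0.13 0.24 0 0 0 -0.83
128.5 0.15 0.23 0 0 0 -0.83
123.5 0.17 0.22 0 0 0 -0.83
118.5 0.18 0.20 0 0 0 -0.83
113.5 0.20 0.19 0 0 0 -0.83
108.5 0.22 0.17 0 0 0 -0.83
103.5 0.23 0.15 0 0 0 -0.83
98.5 0.24 0.13 0 0 0 -0.83
93.5 0.25 0.11 0 0 0 -0.83
88.5 0.26 0.08 0 0 0 -0.83
83.5 0.27 0.06 0 0 0 -0.83
78.5 0.27 0.04 0 0 0 -0.83
[ 0.58432343 -0.26261589]
```

View pics/b5c.png

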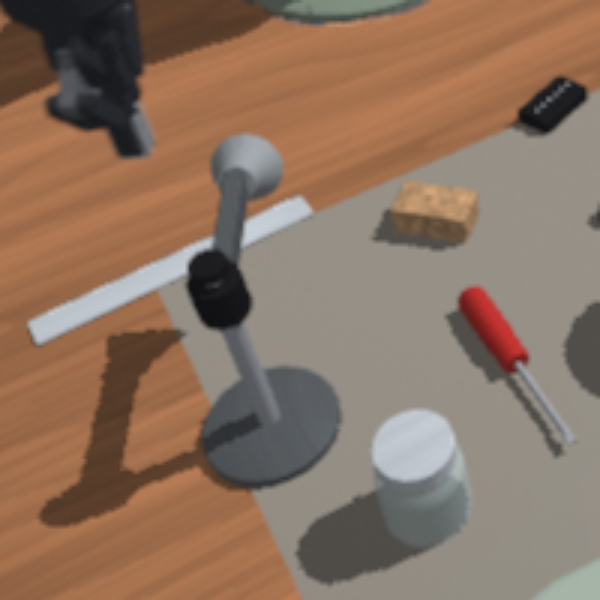

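The finger is on the lamp bar's robot side, clear of the bar at crop (230,220). I'll lower it and push gently.

>>> {"op": "carry_out", "data": {"increments": "0 0 -0.9 0 0 0; 0 0 -0.9 0 0 0; 0 0 -0.9 0 0 0; 0 0 -0.9 0 0 0; 0 0 -0.9 0 0 0"}}

```text
time: 10.85
tcp_pos: [0.5159, -0.3362, 0.1505]
tool_rot: [180.0, -0.0, 63.1]
wrist_force: [0.5, -0.4, -0.6]
finger_gap: 0.0002
grip_force: 0.0
```

>>> {"op": "carry_out", "data": {"increments": "0.12 0.23 0 0 0 0; 0.12 0.23 0 0 0 0; 0.12 0.23 0 0 0 0; 0.12 0.23 0 0 0 0; 0.12 0.22 0 0 0 0"}}

```text
time: 11.27
tcp_pos: [0.5285, -0.3137, 0.1524]
tool_rot: [179.9, 0.0, 63.2]
wrist_force: [-4.0, -4.0, 2.3]
finger_gap: 0.0002
grip_force: 2.2
```

>>> {"op": "carry_out", "data": {"increments": "0.03 0.14 0 0 0 -0.42; 0.03 0.13 0 0 0 -0.42; 0.04 0.13 0 0 0 -0.42; 0.04 0.13 0 0 0 -0.42; 0.05 0.13 0 0 0 -0.42"}}

```text
time: 11.68
tcp_pos: [0.5323, -0.3011, 0.1522]
tool_rot: [179.9, 0.0, 50.4]
wrist_force: [-0.7, -4.3, 1.2]
finger_gap: 0.0
grip_force: 1.6
```

>>> {"op": "carry_out", "data": {"increments": "0.05 0.12 0 0 0 -0.42; 0.06 0.12 0 0 0 -0.42; 0.07 0.12 0 0 0 -0.42; 0.07 0.12 0 0 0 -0.42; 0.08 0.11 0 0 0 -0.42"}}

```text
time: 12.1
tcp_pos: [0.5387, -0.2892, 0.1521]
tool_rot: [179.9, 0.0, 37.8]
wrist_force: [-1.1, -3.5, 2.0]
finger_gap: -0.0002
grip_force: 1.6
```

>>> {"op": "carry_out", "data": {"increments": "0.08 0.11 0 0 0 -0.42; 0.09 0.11 0 0 0 -0.42; 0.09 0.1 0 0 0 -0.42; 0.09 0.1 0 0 0 -0.42; 0.1 0.1 0 0 0 -0.42"}}

```text
time: 12.52
tcp_pos: [0.5476, -0.2787, 0.152]
tool_rot: [179.9, -0.0, 25.2]
wrist_force: [-1.5, -2.2, -0.3]
finger_gap: 0.0003
grip_force: 1.5
```

>>> {"op": "carry_out", "data": {"increments": "0.1 0.09 0 0 0 -0.42; 0.11 0.09 0 0 0 -0.42; 0.11 0.08 0 0 0 -0.42; 0.11 0.08 0 0 0 -0.42; 0.12 0.07 0 0 0 -0.42"}}

```text
time: 12.93
tcp_pos: [0.5586, -0.2703, 0.152]
tool_rot: [180.0, -0.0, 12.6]
wrist_force: [-2.6, -2.2, 0.3]
finger_gap: 0.0002
grip_force: 1.3
```

```bash
python3 - <<'E'
from h import *
s=bot.state();print(s["tcp_pos"],s["tool_rot"],s["wrist_force"])
for cam in("scene","top"):
    im=save(cam,cam+"6")
    for r in spot_point(cam,"lamp_head")[:2]:
        l=px2w(cam,r["location"],.161);v=l[:2]-[.59,-.325];print(cam,r["confidence"],r["location"],l,np.hypot(*v),np.degrees(np.arctan2(v[1],v[0])))
b=cv2.imread("pics/scene6.png");a=cv2.imread("pics/top6.png")
cv2.imwrite("pics/ab6.png",np.hstack([cv2.resize(a[120:270,380:530],(375,375)),cv2.resize(b[150:300,120:270],(375,375))]))
E
```

```text
[ 0.55856425 -0.27034729  0.15197394] [ 1.79959740e+02 -1.07843595e-02  1.26275109e+01] [-2.62813359 -2.17493287  0.32736561]
scene 0.59 [237.1, 213.2] [ 0.56135934 -0.1935155   0.161     ] 0.1345676822255014 102.2885186031576
top 0.87 [406.9, 188.8] [ 0.55820818 -0.18897223  0.161     ] 0.13969349478495607 103.15479433220725
```

View pics/ab6.png

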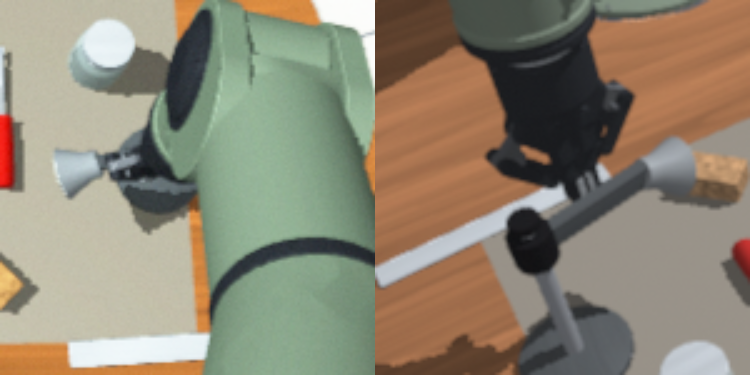

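The push is working: the lamp is at about 102.6° and the target is 74.3°.

>>> {"op": "carry_out", "data": {"increments": "0.12 0.07 0 0 0 -0.42; 0.12 0.06 0 0 0 -0.42; 0.12 0.06 0 0 0 -0.42; 0.12 0.05 0 0 0 -0.42; 0.13 0.05 0 0 0 -0.42"}}

```text
time: 13.55
tcp_pos: [0.5704, -0.2648, 0.1515]
tool_rot: [180.0, 0.0, 0.1]
wrist_force: [-3.2, -2.1, 0.8]
finger_gap: -0.0001
grip_force: 1.3
```

>>> {"op": "carry_out", "data": {"increments": "0.13 0.04 0 0 0 -0.42; 0.13 0.04 0 0 0 -0.42; 0.13 0.03 0 0 0 -0.42; 0.13 0.03 0 0 0 -0.42; 0.1 0.02 0 0 0 -0.3"}}

```text
time: 13.97
tcp_pos: [0.5828, -0.2615, 0.1514]
tool_rot: [180.0, 0.0, -11.8]
wrist_force: [-2.1, -1.0, -0.2]
finger_gap: 0.0001
grip_force: 1.2
```

```bash
python3 - <<'E'
from h import *
for cam in("scene","top"):
    im=save(cam,cam+"7")
    for r in spot_point(cam,"lamp_head")[:2]:
        l=px2w(cam,r["location"],.161);v=l[:2]-[.59,-.325];print(cam,r["confidence"],r["location"],l,np.hypot(*v),np.degrees(np.arctan2(v[1],v[0])))
E
```

```text
scene 0.64 [246.4, 226.4] [ 0.60984213 -0.19429524  0.161     ] 0.1322022838463012 81.36790516692234
top 0.55 [406.7, 167.8] [ 0.61378447 -0.19114193  0.161     ] 0.13595471101343068 79.92459477869151
top 0.17 [303.1, 136.7] [0.70104151 0.077224   0.161     ] 0.4172701307850645 74.56683015757993
```

>>> {"op": "carry_out", "data": {"increments": "0.07 0.01 0 0 0 -0.2; 0.07 0.01 0 0 0 -0.2; 0.06 0.01 0 0 0 -0.2; 0 0 0 0 0 0; 0 0 0 0 0 0"}}

```text
time: 14.58
tcp_pos: [0.5872, -0.2607, 0.1513]
tool_rot: [180.0, -0.0, -15.3]
wrist_force: [0.3, 0.3, 1.1]
finger_gap: -0.0
grip_force: 0.1
```

>>> {"op": "carry_out", "data": {"increments": "-0.3 0.09 0 0 0 0; -0.5 0.14 0 0 0 0; -0.5 0.14 0 0 0 0; -0.5 0.14 0 0 0 0; -0.5 0.14 0 0 0 0"}}

```text
time: 15.0
tcp_pos: [0.5402, -0.2475, 0.1513]
tool_rot: [-180.0, -0.0, -15.3]
wrist_force: [1.0, 0.6, -0.5]
finger_gap: -0.0002
grip_force: 0.0
```

>>> {"op": "carry_out", "data": {"increments": "-1 -0.3 0 0 0 0; -1 -0.3 0 0 0 0; -1 -0.3 0 0 0 0; -1 -0.5 0 0 0 0; 0 0 0 0 0 0"}}

```text
time: 15.42
tcp_pos: [0.4571, -0.2778, 0.1515]
tool_rot: [179.9, 0.1, -15.5]
wrist_force: [-0.9, -1.7, 0.1]
finger_gap: 0.0001
grip_force: 0.0
```

```bash
python3 - <<'E'
from h import *
for cam in("scene","top"):
    im=save(cam,cam+"8")
    for r in spot_point(cam,"lamp_head")[:1]:
        l=px2w(cam,r["location"],.161);v=l[:2]-[.59,-.325];print(cam,r["confidence"],r["location"],l,np.hypot(*v),np.degrees(np.arctan2(v[1],v[0])))
a=cv2.imread("pics/top8.png");b=cv2.imread("pics/scene8.png")
cv2.imwrite("pics/ab8.png",np.hstack([cv2.resize(a[130:220,390:480],(390,390)),cv2.resize(b[180:280,160:260],(390,390))]))
E
```

```text
scene 0.89 [248.0, 226.8] [ 0.61288247 -0.19199115  0.161     ] 0.13496281956040904 80.23854819975526
top 0.59 [404.8, 162.8] [ 0.62721934 -0.18683652  0.161     ] 0.143088876636344 74.92320609905836
```

View pics/ab8.png

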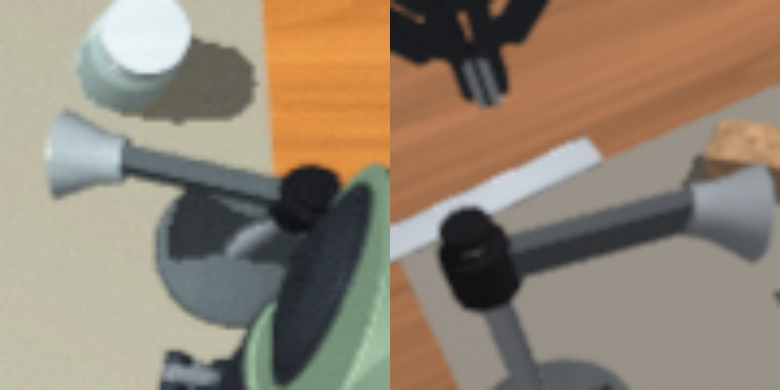

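```bash
python3 - <<'E'
from h import *
for cam,cols,e0,e1 in(("top",(424,450),(420,162.8),(456.9,171.5)),("scene",(196,232),(192,241.5),(236.9,228.7))):
    g=cv2.cvtColor(cv2.imread(f"pics/{cam}8.png"),cv2.COLOR_BGR2GRAY).astype(float);pts=[]
    for u in range(*cols):
        v0=e0[1]+(u-e0[0])*(e1[1]-e0[1])/(e1[0]-e0[0]);r=np.arange(int(v0)-4,int(v0)+5);d=np.clip(g[r-1,u]-g[r+1,u],0,None);k=d.argmax()
        k=np.clip(k,1,len(r)-2);w=d[k-1:k+2];pts.append((u,(w*r[k-1:k+2]).sum()/w.sum()))
    pts=np.array(pts);f=np.polyfit(*pts.T,1);res=pts[:,1]-np.polyval(f,pts[:,0]);ok=abs(res)<.7;f=np.polyfit(*pts[ok].T,1)
    A,B=[px2w(cam,(u,np.polyval(f,u)),.172)[:2] for u in(cols[0],cols[1])]
    if B[1]<A[1]:A,B=B,A
    d=(B-A)/np.linalg.norm(B-A);n=np.array([-d[1],d[0]])
    off=(-.007 if cam=="top" else .007)  # to the centre line: top sees the +x edge, scene the -x edge
    s=-off;c=A+n*s if cam=="top" else A-n*off
    w=np.array([.704,.080])-c
    print(cam,ok.sum(),res.std().round(2),"ang",np.degrees(np.arctan2(d[1],d[0])).round(2),"centreline@y=-.325",(c+d*(-.325-c[1])/d[1]).round(4),"bearing to tuner",np.degrees(np.arctan2(w[1],w[0])).round(2),"miss mm",(1000*(d[0]*w[1]-d[1]*w[0])).round(1))
E
```

```text
top 26 0.12 ang 76.64 centreline@y=-.325 [ 0.5921 -0.325 ] bearing to tuner 74.4 miss mm -15.4
scene 36 0.14 ang 76.36 centreline@y=-.325 [ 0.591 -0.325] bearing to tuner 74.28 miss mm -14.3
```

The bar points at 76.5° and the target is 74.4°, so it needs about 2° more, roughly 2.4 mm past the last contact.

>>> {"op": "carry_out", "data": {"increments": "0.83 0.3 0 0 0 0; 0.83 0.3 0 0 0 0; 0.83 0.3 0 0 0 0; 0.83 0.3 0 0 0 0; 0.83 0.3 0 0 0 0"}}

```text
time: 16.03
tcp_pos: [0.5455, -0.2446, 0.1511]
tool_rot: [-180.0, -0.0, -15.2]
wrist_force: [0.1, 0.5, -0.0]
finger_gap: 0.0002
grip_force: 0.0
```

>>> {"op": "carry_out", "data": {"increments": "0.55 -0.15 0 0 0 0; 0.55 -0.15 0 0 0 0; 0.55 -0.15 0 0 0 0; 0.4 -0.1 0 0 0 0; 0 0 0 0 0 0"}}

```text
time: 16.45
tcp_pos: [0.5866, -0.2562, 0.1509]
tool_rot: [-180.0, -0.0, -15.2]
wrist_force: [1.2, 0.9, 0.6]
finger_gap: 0.0001
grip_force: 0.0
```

>>> {"op": "carry_out", "data": {"increments": "0.1 -0.03 0 0 0 0; 0.1 -0.03 0 0 0 0; 0.1 -0.03 0 0 0 0; 0.1 -0.03 0 0 0 0; 0 0 0 0 0 0"}}

```text
time: 16.87
tcp_pos: [0.5931, -0.259, 0.1512]
tool_rot: [-180.0, 0.0, -15.3]
wrist_force: [-1.3, 1.7, -0.9]
finger_gap: 0.0001
grip_force: 0.8
```

>>> {"op": "carry_out", "data": {"increments": "0.02 0 0 0 0 0; 0 0 0 0 0 0; -0.3 0.09 0 0 0 0; -0.5 0.14 0 0 0 0; -0.5 0.14 0 0 0 0"}}

```text
time: 17.28
tcp_pos: [0.5669, -0.2519, 0.1514]
tool_rot: [180.0, -0.0, -15.3]
wrist_force: [-0.5, -0.3, -0.0]
finger_gap: -0.0004
grip_force: 0.0
```

>>> {"op": "carry_out", "data": {"increments": "-0.8 0 0 0 0 0; -1 -0.3 0 0 0 0; -1 -0.3 0 0 0 0; -1 -0.5 0.5 0 0 0; -1 -0.5 0.5 0 0 0"}}

```text
time: 17.7
tcp_pos: [0.47, -0.284, 0.1715]
tool_rot: [180.0, 0.0, -15.3]
wrist_force: [1.3, -1.1, -0.3]
finger_gap: -0.0001
grip_force: 0.0
```

```bash
python3 - <<'E'
from h import *
for cam,cols,e0,e1 in(("top",(424,450),(420,162),(456.9,171.5)),("scene",(196,232),(192,241.5),(236.9,229.5))):
    g=cv2.cvtColor(save(cam,cam+"9"),cv2.COLOR_RGB2GRAY).astype(float);pts=[]
    for u in range(*cols):
        v0=e0[1]+(u-e0[0])*(e1[1]-e0[1])/(e1[0]-e0[0]);r=np.arange(int(v0)-4,int(v0)+5);d=np.clip(g[r-1,u]-g[r+1,u],0,None);k=np.clip(d.argmax(),1,len(r)-2)
        w=d[k-1:k+2];pts.append((u,(w*r[k-1:k+2]).sum()/w.sum()))
    pts=np.array(pts);f=np.polyfit(*pts.T,1);res=pts[:,1]-np.polyval(f,pts[:,0]);ok=abs(res)<.7;f=np.polyfit(*pts[ok].T,1)
    A,B=[px2w(cam,(u,np.polyval(f,u)),.172)[:2] for u in cols];d=B-A;d*=np.sign(d[1])
    print(cam,ok.sum(),res.std(),np.degrees(np.arctan2(d[1],d[0])))
    for t,z in(("tuner",0),("pickup",0)):
        for r in spot_point(cam,t)[:2]:print(t,r["confidence"],px2w(cam,r["location"],z))
a=cv2.imread("pics/top9.png");cv2.imwrite("pics/top9c.png",a)
im=a[:,:,::-1].copy();c,_=ring(im,w2px("top",(.704,.08,.161)),32);print("lens",px2w("top",c,.161))
E
```

```text
top 26 0.1542104202340938 71.84892866662194
tuner 0.46 [0.69877235 0.08540658 0.        ]
tuner 0.41 [ 0.72298141 -0.25334089  0.        ]
pickup 0.83 [0.39989315 0.04682955 0.        ]
scene 36 0.11614209142297707 71.47108336072239
tuner 0.63 [0.69836678 0.08466713 0.        ]
tuner 0.4 [0.72149474 0.01797199 0.        ]
pickup 0.54 [0.40319141 0.04126833 0.        ]
lens [0.70651327 0.07856759 0.161     ]
```

The push overshot to 71.7°. Before pushing back from the other side, I'll fix the tuner's position with a silhouette fit, using both original pictures.

```bash
cat > fit.py <<'E'
from h import *
from scipy.optimize import differential_evolution
S=8
def steel(cam,c,w=16):
    im=cv2.imread(f"pics/{cam}0.png").astype(float);u,v=c;im=cv2.resize(im[v-w:v+w,u-w:u+w],None,fx=S,fy=S,interpolation=cv2.INTER_LINEAR)
    return im,(u-w,v-w)
C={k:cal(k) for k in("top","scene")}
def pr(cam,P,o):
    K,t,R=C[cam];q=(K@(R.T@(P-t).T)).T;return ((q[:,:2]/q[:,2:]-o+.5)*S-.5)
def box(x0,x1,y0,y1,z0,z1):return np.array([(a,b,c) for a in(x0,x1) for b in(y0,y1) for c in(z0,z1)])
A=np.linspace(0,2*np.pi,16)
def model(p):
    x,y,yaw,px,bw=p;c,s=np.cos(yaw),np.sin(yaw);R=np.array([[c,-s,0],[s,c,0],[0,0,1]])
    parts=[box(-.019,.019,-.01,.01,0,.018),np.vstack([np.c_[px+.007*np.cos(A),.007*np.sin(A),0*A+z] for z in(.018,.039)])]
    but=box(-bw,bw,.025,.039,.003,.015)
    T=lambda q:q@R.T+[x,y,0]
    return [T(q) for q in parts],T(but)
D={}
for cam,c in(("top",(302,152)),("scene",(369,242))):
    im,o=steel(cam,c);b,g,r=im[...,0],im[...,1],im[...,2]
    white=(im.min(2)>205);st=((b-r)>-2)&~white
    n,l,s,_=cv2.connectedComponentsWithStats((st|white).astype(np.uint8));h=l.shape[0]//2
    k=1+s[1:,4].argmax();D[cam]=(l==k,white&(l==k),np.array(o));print(cam,s[k],white.sum())
def cost(p,cams=("top","scene")):
    e=0;pp,but=model(p)
    for cam in cams:
        m,w,o=D[cam];q=np.zeros(m.shape,np.uint8)
        for P in pp+[but]:cv2.fillConvexPoly(q,cv2.convexHull(pr(cam,P,o).round().astype(np.int32)),1)
        e+=1-(q.astype(bool)&m).sum()/(q.astype(bool)|m).sum()
    return e
bd=[(.68,.73),(.06,.10),(-.6,.6),(-.013,.013),(.004,.012)]
for cams in(("top","scene"),("top",),("scene",)):
    r=differential_evolution(cost,bd,args=(cams,),seed=1,maxiter=60,popsize=12);print(cams,r.x.round(4),r.fun)
E
python3 fit.py
```

```text
top [  33   68  142  115 9436] 2535
scene [   58    55   146   145 12264] 1199
('top', 'scene') [0.7003 0.0815 0.1597 0.0115 0.0094] 0.4511117593902041
('top',) [0.7018 0.0815 0.181  0.0106 0.0092] 0.2406115623506928
('scene',) [0.7006 0.081  0.2529 0.0095 0.0073] 0.1624044475330091
```

All three fits put the tuner at (0.701, 0.081), so the lens is about 6 mm off, nearly all of it radial and so not something turning can remove. The lamp's bearing should be 74.9°, so I'll push it back 3.2° from the other side.

>>> {"op": "carry_out", "data": {"increments": "0 0 0.7 0 0 0; 0 0 0.7 0 0 0; 0 0 0.7 0 0 0; 0 0 0.7 0 0 0; 0 0 0.7 0 0 0"}}

```text
time: 18.42
tcp_pos: [0.472, -0.2831, 0.2415]
tool_rot: [-180.0, 0.0, -15.2]
wrist_force: [0.1, -0.9, -0.1]
finger_gap: -0.0
grip_force: 0.0
```

>>> {"op": "carry_out", "data": {"increments": "0.9 0.02 0 0 0 0; 0.9 0.02 0 0 0 0; 0.9 0.02 0 0 0 0; 0.9 0.02 0 0 0 0; 0.9 0.02 0 0 0 0"}}

```text
time: 18.83
tcp_pos: [0.5629, -0.2809, 0.2407]
tool_rot: [-180.0, 0.0, -15.2]
wrist_force: [-0.3, 0.8, -0.5]
finger_gap: 0.0002
grip_force: 0.0
```

>>> {"op": "carry_out", "data": {"increments": "0.9 0.02 0 0 0 0; 0.9 0.02 0 0 0 0; 0.9 0.02 0 0 0 0; 0.9 0.02 0 0 0 0; 0.9 0.02 0 0 0 0"}}

```text
time: 19.25
tcp_pos: [0.6528, -0.2788, 0.2405]
tool_rot: [-180.0, 0.0, -15.3]
wrist_force: [-0.2, 0.2, 0.0]
finger_gap: 0.0001
grip_force: 0.0
```

>>> {"op": "carry_out", "data": {"increments": "0 0 -0.9 0 0 0; 0 0 -0.9 0 0 0; 0 0 -0.9 0 0 0; 0 0 -0.9 0 0 0; 0 0 -0.9 0 0 0"}}

```text
time: 19.67
tcp_pos: [0.6519, -0.2787, 0.1496]
tool_rot: [-180.0, 0.0, -15.2]
wrist_force: [0.5, -0.7, 0.4]
finger_gap: -0.0003
grip_force: 0.0
```

>>> {"op": "carry_out", "data": {"increments": "-0.25 0.06 0 0 0 0; -0.25 0.06 0 0 0 0; -0.25 0.06 0 0 0 0; -0.15 0.04 0 0 0 0; -0.1 0.03 0 0 0 0"}}

```text
time: 20.08
tcp_pos: [0.6314, -0.2749, 0.1526]
tool_rot: [180.0, -0.1, -15.3]
wrist_force: [-0.6, -0.8, 0.2]
finger_gap: -0.0002
grip_force: 0.0
```

>>> {"op": "carry_out", "data": {"increments": "-0.1 0.03 0 0 0 0; -0.1 0.03 0 0 0 0; -0.08 0.02 0 0 0 0; 0 0 0 0 0 0; 0 0 0 0 0 0"}}

```text
time: 20.5
tcp_pos: [0.6259, -0.2732, 0.1514]
tool_rot: [180.0, -0.0, -15.3]
wrist_force: [1.2, -1.3, 0.3]
finger_gap: 0.0001
grip_force: 0.3
```

```bash
cat > lampang.py <<'E'
from h import *
import sys
for cam,cols,e0,e1 in(("top",(424,450),(420,162.3),(456.9,171.5)),("scene",(196,232),(192,241.5),(236.9,229))):
    g=cv2.cvtColor(imaging.read_camera(cam),cv2.COLOR_RGB2GRAY).astype(float);pts=[]
    for u in range(*cols):
        v0=e0[1]+(u-e0[0])*(e1[1]-e0[1])/(e1[0]-e0[0]);r=np.arange(int(v0)-4,int(v0)+5);d=np.clip(g[r-1,u]-g[r+1,u],0,None);k=np.clip(d.argmax(),1,len(r)-2)
        w=d[k-1:k+2]+1e-9;pts.append((u,(w*r[k-1:k+2]).sum()/w.sum()))
    pts=np.array(pts);f=np.polyfit(*pts.T,1);res=pts[:,1]-np.polyval(f,pts[:,0]);ok=abs(res)<.7;f=np.polyfit(*pts[ok].T,1)
    A,B=[px2w(cam,(u,np.polyval(f,u)),.172)[:2] for u in cols];d=B-A;d*=np.sign(d[1])
    print(cam,ok.sum(),res.std().round(2),np.degrees(np.arctan2(d[1],d[0])).round(2))
print(bot.state()["tcp_pos"],bot.state()["wrist_force"])
E
python3 lampang.py
```

```text
Traceback (most recent call last):
  File "lampang.py", line 8, in <module>
    pts=np.array(pts);f=np.polyfit(*pts.T,1);res=pts[:,1]-np.polyval(f,pts[:,0]);ok=abs(res)<.7;f=np.polyfit(*pts[ok].T,1)
                                                                                                  ~~~~~~~~~~^^^^^^^^^^^^^^
TypeError: expected non-empty vector for x
```

>>> {"op": "carry_out", "data": {"increments": "-0.04 0.01 0 0 0 0; -0.03 0.01 0 0 0 0; 0 0 0 0 0 0; 0.3 -0.08 0 0 0 0; 0.5 -0.13 0 0 0 0"}}

```text
time: 20.97
tcp_pos: [0.6401, -0.2772, 0.1513]
tool_rot: [180.0, 0.1, -15.3]
wrist_force: [0.0, 0.0, 1.1]
finger_gap: -0.0001
grip_force: 0.0
```

>>> {"op": "carry_out", "data": {"increments": "0.6 -0.15 0 0 0 0; 0 0 1 0 0 0; 0 0 1 0 0 0; 0 0 1 0 0 0; 0 0 1 0 0 0"}}

```text
time: 21.38
tcp_pos: [0.6524, -0.2801, 0.2319]
tool_rot: [180.0, 0.1, -15.3]
wrist_force: [1.1, 0.6, -0.6]
finger_gap: 0.0004
grip_force: 0.0
```

>>> {"op": "carry_out", "data": {"increments": "-1 0 0.5 0 0 0; -1 0 0 0 0 0; -1 0 0 0 0 0; -1 0 0 0 0 0; -1 0 0 0 0 0"}}

```text
time: 21.8
tcp_pos: [0.5515, -0.2801, 0.2412]
tool_rot: [180.0, 0.0, -15.3]
wrist_force: [0.5, -0.3, -0.9]
finger_gap: 0.0
grip_force: 0.0
```

>>> {"op": "carry_out", "data": {"increments": "-1 -0.1 0 0 0 0; -1 -0.1 0 0 0 0; -1 -0.1 0 0 0 0; -1 -0.1 0 0 0 0; -1 -0.1 0 0 0 0"}}

```text
time: 22.22
tcp_pos: [0.4515, -0.2902, 0.2413]
tool_rot: [180.0, 0.0, -15.3]
wrist_force: [0.8, -1.2, 0.8]
finger_gap: 0.0001
grip_force: 0.0
```

```bash
python3 lampang.py
```

```text
top 24 0.87 74.19
scene 36 0.14 73.6
[ 0.44996273 -0.291021    0.24158071] [ 0.76331594 -0.2961135   0.40426396]
```

```bash
python3 - <<'E'
from h import *
im=imaging.read_camera("top");c,_=ring(im,w2px("top",(.704,.08,.161)),32);print("lens",px2w("top",c,.161))
print(order.job_done())
E
```

```text
lens [0.70653012 0.07860728 0.161     ]
the job is handed in; nothing more can be done
None
```

I've handed the job in: the lens is about 6 mm off the tuning machine's centre, the lamp points at it within about 1° (after a small overshoot that I pushed back), and the hand is clear.

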